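Clamp a bearing to its set torque

TASK

Lay the steel bearing ring gently and flat in the nest of the blue V-clamp and let go of it. Then turn the orange torque knob clockwise until its slip clutch clicks, once or at most twice, and stop there, leaving the bearing clamped and the other parts where they are.

Things in the scene. Friction and masses are not known exactly. Their poses are not given: they have to be found in the camera images.
- bearing: The part to clamp: plain bright steel bearing ring, outer diameter 52, bore 30, height 18, about 0.16 kg (0.11 to 0.22). Origin at the centre of its underside, z up along its axis. Starts lying flat on the table, one of three parts whose places are shuffled.
- vise: V-clamp fixed to the table: blue bed 220 x 100 x 18 thick, from x = -140 to +80 in its frame, with a grey gearbox (60 x 64, top at z = 42) at x = -100 under the orange knob. Origin on the table below the nest's centre; x points from knob (-100) past jaw and nest (0) to the steel V-stop, z up. Jaw and stop tops are at z = 39.
- nest (a point): Centre of the nest on top of the bed, 18 above the table; axes as the vise. Put the bearing's underside centre here: then the free gap along x is 3.5 to the jaw and 3.5 to 12.5 to the hand-set, unmeasured stop, against which the jaw pushes it. Jaw and stop bar the x sides; the bed beyond y = +26 and -26 is clear, so fingers go on the bearing's +y and -y sides.
- jaw: Sliding aluminium V-jaw of the clamp, driven by the knob through a rack, moving along the vise's +x by 8 mm per radian of spindle. Origin coincides with the vise's origin when fully open (as at the start).
- knob_grip (a point): On the vertical axis of the round fluted orange knob (diameter 44, from 48 to 76 above the table), 63 above the table; grip it at any angle, turn in strokes. Nothing stands higher than 48 within 90 around. Clockwise from above closes the jaw, seating the bearing after 0.8 to 2.2 rad; runs at about 0.22 N m, climbs to 0.40 as the clutch slips, falls near zero as it clicks.
- clutch_knob (a joint): Slip of the knob against its spindle, rad: 0 at the start, growing clockwise only when the clutch slips. One click per 0.35 rad; the first click's crest is passed at 0.17. It stays where it is left, and the clamp does not run back when the knob is let go. A grip of about 30 N turns it through the click without slipping.
- spindle (a joint): Turn of the spindle (thin steel disc with a red mark under the knob), rad, 0 with the jaw fully open, growing clockwise. The knob's whole turn is spindle plus clutch slip.
- spacer: Bystander: brass spacer ring, outer diameter 58, height 12, lying flat on the table. Leave alone. Origin at the centre of its underside.
- hub: Bystander: dark splined hub, diameter 60, height 42, standing on the table. Leave alone. Origin at the centre of its underside.
There are look-alikes about, which are no part of the job. What is shaped like the bearing but green or turquoise is not meant.

How it is judged (in metres and radians):
On the way, in this order (a step that is already met when the one before it is completed fails the run):
1. the bearing lies flat in the nest, let go, and the clutch has not slipped (horizontal distance between bearing and nest below 0.012 m and distance between bearing and nest below 0.0125 m and angle between bearing's own z axis and vertical below 0.06 rad and contact force between the fingers and bearing below 0.3 N and value of joint clutch_knob below 0.15 rad), for 0.2 s.
2. the bearing is clamped and the clutch has clicked (contact force between jaw and bearing above 6 N and value of joint clutch_knob above 0.2 rad), for 0.2 s.
At the end, for the whole second after the job is handed in: The bearing lies flat on the bed (within 3 mm of height, 0.06 rad) within 16 mm of the nest point, at rest and clamped by the jaw with more than 6 N, the clutch has slipped between 0.2 and 0.85 rad (one or two clicks), and the robot has let go (all of step 2 and horizontal distance between bearing and nest below 0.016 m and z of bearing in the frame of nest between -0.003 and 0.003 m and angle between bearing's own z axis and vertical below 0.06 rad and linear speed of bearing below 0.01 m/s and value of joint clutch_knob below 0.85 rad); the robot touches nothing.
It fails at once if the clutch is ratcheted on beyond two clicks (slip over 0.85 rad) (value of joint clutch_knob above 0.85 rad).
It fails at once if the brass spacer or the splined hub is pushed more than 20 mm (distance of any of spacer, hub from where it was at the start of the episode above 0.02 m).
It fails at once if the clamp is struck or leaned on by the robot with more than 40 N (contact force between the arm and vise above 40 N).
It fails at once if the bearing is pressed or slammed into the clamp with more than 100 N (contact forces summed) (contact force between vise and bearing above 100 N).
It fails at once if the bearing is dropped or thrown into the nest (faster than 0.4 m/s just above it) (horizontal distance between bearing and nest below 0.03 m and z of bearing in the frame of nest below 0.03 m and linear speed of bearing above 0.4 m/s).
It also fails if it takes over 72 s, if anything falls off the work surface, if the arm or the gripper's body presses on something with over 40 N, if the wrist force passes 120 N, or if a joint passes its speed limit or range.

ROBOT

A 6-joint arm with a two-finger parallel gripper is mounted at the origin on the work surface. World frame = base frame: x ahead of the robot, y to its left, z up, the work surface at z = 0. Lengths are in mm, angles in rad, forces in N, time in s.
With the tool pointing down it reaches from about 350 to 975 mm from the base axis. Payload 4.9 kg.
Tool frame: the origin (TCP) lies between the finger pads; the fingertips stand 14 mm ahead of it and the grasp point (between the pads) lies 5 mm behind it; x points along the fingers, y is the direction in which the jaws open and shut, and the axes are right-handed (so a half turn about x gives the same grasp; the last joint's range is limited). The gripper opens to 85 mm and grips with 20 to 120 N. Pads are 22 mm wide; open, the fingers measure 114 mm over their backs; the gripper's body (76 mm by 85 mm) begins 54 mm behind the grasp point. The pads swing forward as they close: fully open they stand 13 mm farther back than shut.
Start: joints at [1.197, 0.053, 1.613, -0, 1.476, -0.119], TCP at [157.523, 604.804, 245.304] pointing down, gripper open.
Joint ranges: [-3.01, 3.01], [-1.01, 2.22], [0.06, 2.58], [-1.02, 4.17], [0.09, 2.62], [-3.14, 3.14]. Speed limits (rad/s): [2.57, 2.57, 3.14, 3.14, 3.14, 3.14].

INTERFACE

Orientations are given as a unit quaternion [w, x, y, z].
In Python, from workcell import robot gives the robot as it stands. The module is installed in compiled form; this text tells all that it offers.
- The arm moves only by the tool jog_arm, never from a script. Its argument "rows" is a list of rows, each a list of 5 numbers: the opening, from 0 (shut) to 1 (fully open), then the shift along the tool's x, y, z in mm, then the turn about the tool's x in rad. In form: [[jaw, tx, ty, tz, twist], ...]. A call has 1 to 12 rows; each row shifts and turns the commanded pose from where the row before left it, along the tool's axes as they then stand; what a row does not reach is not made up. A row lasts 1/12 s, in which the tool goes at most 41.7 mm and 7.16 degrees, less where a joint would pass 70% of its speed; a pose out of reach is approached as far as the arm can. A call with a gripper value outside its range is refused whole. The fingers move at their own pace and stop on an object; "grip_force" is the grip in N (left out, the last holds). Time passes only in rows, so rows that do not move let the fingers close. It gives the time, the measured TCP pose, the force and the opening at its end, in the units of the state.
- robot.state(): the state, without advancing time (a new reading comes with each control period).
- robot.snapshot(name): name is "scene" or "top"; returns a dict with "frame" (480x640x3 uint8, red, green, blue), "intrinsics" (3x3 intrinsics, pixels), "R" (3x3) and "t" (3): a world point X has camera coordinates R X + t. Camera axes: x right, y down, z forward; pixel columns grow to the right and rows downward; lengths in mm; the calibration is good to about 2 mm. A picture is of the moment at which its call begins. There is no depth.
- robot.sign_off(): hands the job in, once; it reports no verdict.
Trained networks look in the newest picture that a camera, given by its name, has taken for a name from the list of things; names that differ only in an ending like _2 or _b are one class to them, and where a whole thing is asked for, a point or a joint stands for the part that bears it (a point fixed in the world has none). Each returns a list of dicts, best first, with "score" (0 to 1); they miss things now and then, are a little off and sometimes report something else, mostly with a low value. They report only what shows in the picture. A call takes as long as a camera call. They do not tell look-alikes from the thing itself.
- robot.spot_in(thing, camera): "uv" ([column, row] in pixels, amid what is visible of it).
- robot.landmark_of(thing, camera): "uv" ([column, row] in pixels: a listed point, or the origin of a listed thing).
The state is a dict: "t": time; "joint_pos": joint angles; "qd": joint speeds; "tau": joint torques, N m; "ee_pos": TCP position; "tool_rot": TCP orientation; "force": force on the tool from outside, world axes, zero at the start; "wrist_torque": the same for the moment, N m; "gripper_width": finger opening in mm.
Only numpy, scipy, OpenCV 4.12 (cv2) and the standard library are available. Lean on these libraries where they do the work, as an engineer would, in place of code of your own. Each camera call takes 0.05 s, during which the arm holds its last target.

## Working session

There is one attempt and no reset: what is moved stays moved. The work goes in short steps, Python scripts to look and compute and a tool call to move; the robot and the scene stay as the last step left them, time stands still between calls to the robot, and variables do not carry over. Pictures are saved under pics/ and viewed, and the job is handed in when it is done.

Besides the shell and the picture viewer there is one more tool, called after "Call:" by a JSON object that holds its "op" and its "data", one argument or row to a line. jog_arm: Moves the arm, as the interface text tells. Its arguments: {"type":"object","properties":{"rows":{"type":"array","items":{"type":"array","items":{"type":"number"}}},"grip_force":{"type":"number"}},"required":["rows"]}

```bash
mkdir -p pics; cat > h.py <<'E'
import numpy as np, cv2
from workcell import robot
def snap(n,f):
    s=robot.snapshot(n); cv2.imwrite('pics/'+f,s['frame'][:,:,::-1].copy()); return s
def ray(s,uv,z):
    K=np.array(s['intrinsics']);R=np.array(s['R']);t=np.array(s['t'])
    d=R.T@np.linalg.inv(K)@np.array([uv[0],uv[1],1.]);c=-R.T@t
    return c+d*(z-c[2])/d[2]
def proj(s,X):
    p=np.array(s['intrinsics'])@(np.array(s['R'])@np.array(X,float)+np.array(s['t'])); return p[:2]/p[2]
E
python3 - <<'E'
from h import *
np.set_printoptions(precision=1,suppress=True)
for c in['top','scene']:
    s=snap(c,c+'0.png')
    print(c,-np.array(s['R']).T@s['t'])
    for n,z in[('bearing',0),('vise',0),('nest',18),('jaw',0),('knob_grip',63),('spacer',0),('hub',0)]:
        for d in robot.landmark_of(n,c)[:3]: print(n,np.array(d['uv']),round(d['score'],2),ray(s,d['uv'],z))
print(robot.state())
E
```

```text
top [390.  139.  948.3]
bearing [213.9 302.9] 0.96 [392.9 331.9   0. ]
bearing [157.4 250.5] 0.61 [497.9 454.1   0. ]
bearing [209.3 254.2] 0.56 [492.7 346.6   0. ]
vise [409.1 245.3] 0.75 [521.3 -69.1   0. ]
vise [277.4 284. ] 0.64 [434.3 203.6   0. ]
nest [408.2 243.4] 0.8 [522.7 -63.3  18. ]
jaw [409.6 245.6] 0.59 [520.6 -70.2   0. ]
knob_grip [463.8 229. ] 0.69 [ 547.5 -163.6   63. ]
spacer [276.7 284.6] 0.57 [433. 205.   0.]
hub [268.7 219.1] 0.94 [569.7 226.3   0. ]
scene [960.  195.6 706.4]
bearing [419.5 257.4] 0.89 [492.5 352.1   0. ]
bearing [479.2 265.7] 0.77 [502.6 463.9   0. ]
bearing [406.1 214.8] 0.64 [389.9 330.3   0. ]
vise [199.8 255.6] 0.84 [520.8 -68.7  -0. ]
nest [196.4 250.6] 0.61 [521.4 -71.   18. ]
knob_grip [135.8 247.4] 0.87 [ 551.7 -162.1   63. ]
spacer [343.9 230. ] 0.95 [438.5 204.5  -0. ]
hub [355.3 290.9] 0.78 [574.5 231.4   0. ]
{'t': 0.8, 'joint_pos': array([ 1.2,  0.1,  1.6, -0. ,  1.5, -0.1]), 'qd': array([ 0.,  0.,  0.,  0.,  0., -0.]), 'tau': array([  0. , -39.4, -37. ,  -0. ,   0. ,   0. ]), 'ee_pos': array([157.5, 604.8, 245.3]), 'tool_rot': array([ 0.7,  0.1,  0.7, -0.1]), 'force': array([-0.6,  0.9,  0.4]), 'wrist_torque': array([ 0.,  0., -0.]), 'gripper_width': 85.64979788546393}
```

View pics/top0.png

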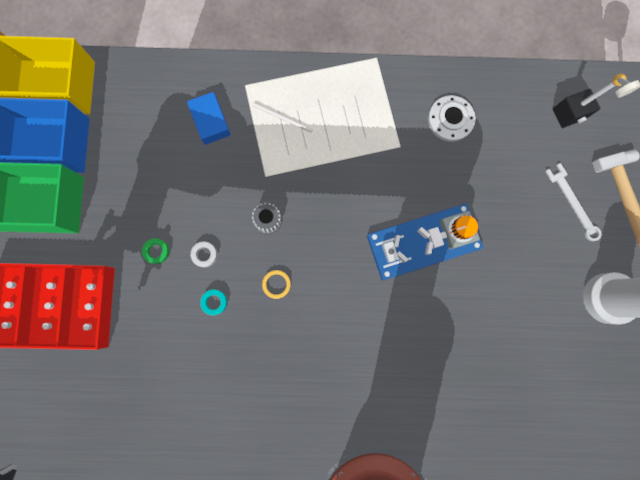

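View pics/scene0.png

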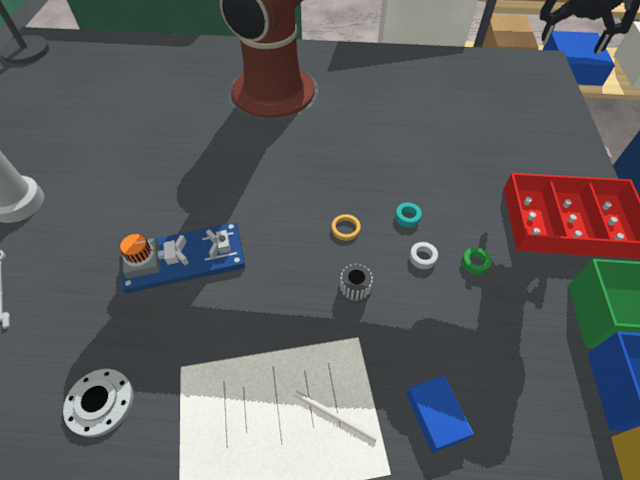

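```bash
python3 - <<'E'
from h import *
a=cv2.imread('pics/top0.png')[195:290,355:495]; b=cv2.imread('pics/scene0.png')[210:305,110:250]
cv2.imwrite('pics/zt.png',cv2.resize(a,None,fx=5.6,fy=5.6,interpolation=cv2.INTER_CUBIC))
cv2.imwrite('pics/zs.png',cv2.resize(b,None,fx=5.6,fy=5.6,interpolation=cv2.INTER_CUBIC))
np.set_printoptions(precision=1,suppress=True)
for c,box in[('top',(183,233,225,275)),('scene',(403,238,446,276))]:
    s=robot.snapshot(c);f=s['frame'][:,:,::-1].copy()
    x0,y0,x1,y1=box; p=f[y0:y1,x0:x1].astype(int)
    m=((p.min(2)>110)&(p.max(2)-p.min(2)<40)).astype(np.uint8)
    cs,_=cv2.findContours(m,cv2.RETR_EXTERNAL,cv2.CHAIN_APPROX_NONE);k=max(cs,key=cv2.contourArea)
    e=cv2.fitEllipse(k); uv=np.array(e[0])+[x0,y0]
    print(c,uv,e[1],[ray(s,uv,z) for z in(0,9,18)])
    # silhouette compare
    from scipy.optimize import least_squares
    hull=cv2.convexHull(k)[:,0,:]+np.array([x0,y0])
    def sil(xy):
        th=np.linspace(0,2*np.pi,72,endpoint=False)
        P=[proj(s,[xy[0]+26*np.cos(t),xy[1]+26*np.sin(t),z]) for t in th for z in(0,18)]
        h=cv2.convexHull(np.array(P,np.float32))
        M=cv2.moments(h); return np.array([M['m10']/M['m00'],M['m01']/M['m00']]),M['m00']
    M=cv2.moments(hull.astype(np.float32)); tc=np.array([M['m10']/M['m00'],M['m01']/M['m00']])
    r=least_squares(lambda q:sil(q)[0]-tc,ray(s,uv,9)[:2]); print('sil',r.x,M['m00'],sil(r.x)[1])
E
```

```text
top [204.2 259.6] (37.108585357666016, 41.526859283447266) [array([481.3, 356.4,   0. ]), array([480.4, 354.4,   9. ]), array([479.5, 352.3,  18. ])]
sil [482.7 354.9] 1267.5 560.1647582933074
scene [423.5 253.9] (25.35325050354004, 27.563169479370117) [array([483.8, 360.1,   0. ]), array([489.9, 358.1,   9. ]), array([496., 356.,  18.])]
sil [490.  357.9] 569.0 643.6496659703553
```

```bash
sleep 1
```

```text
(no output)
```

View pics/zt.png

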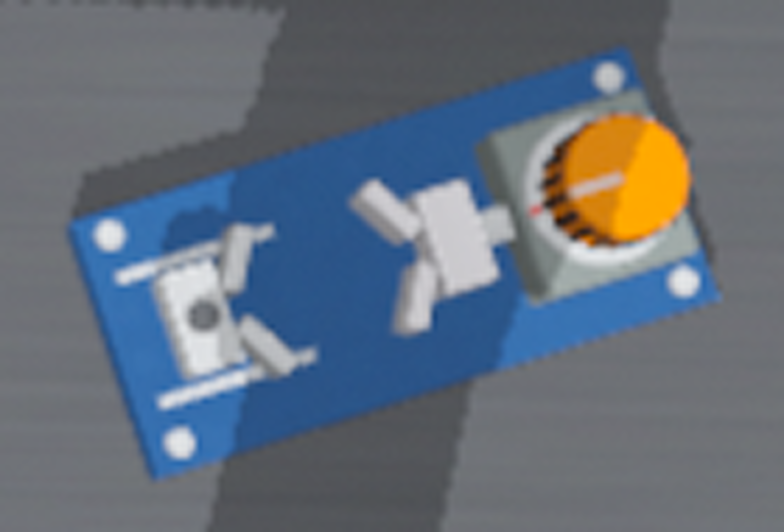

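View pics/zs.png

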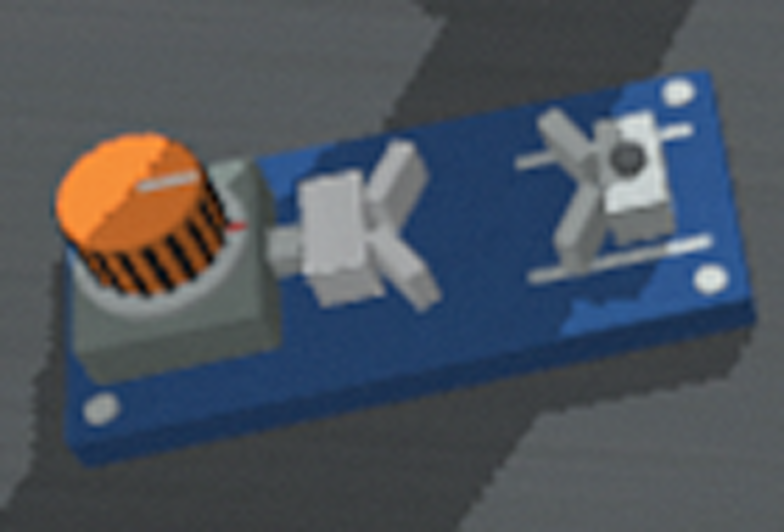

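```bash
cat > fit.py <<'E'
from h import *
from scipy.optimize import least_squares
np.set_printoptions(precision=2,suppress=True)
S={c:robot.snapshot(c) for c in('top','scene')}
def vp(q,l):
    c,s=np.cos(q[2]),np.sin(q[2]); return [q[0]+c*l[0]-s*l[1],q[1]+s*l[0]+c*l[1],l[2]]
obs=[('top',(70,222),(80,-50)),('top',(628,47),(-140,-50)),('top',(720,298),(-140,50)),('top',(155,480),(80,50)),
('scene',(68,438),(-140,-50)),('scene',(752,298),(80,-50)),('scene',(710,72),(80,50))]
def px(c,z): return np.array(z)/5.6+([355,195] if c=='top' else [110,210])-0.4
if __name__=='__main__':
  for sel in(['top'],['scene'],['top','scene']):
    best=None
    for flip in (1,-1):
      o=[(c,px(c,z),(l[0],flip*l[1],18)) for c,z,l in obs if c in sel]
      f=lambda q:np.concatenate([proj(S[c],vp(q,l))-u for c,u,l in o])
      for y0 in np.arange(-3,3,.5):
        r=least_squares(f,[520,-68,y0])
        if best is None or r.cost<best[0].cost: best=(r,flip)
    r,fl=best;print(sel,r.x,fl,r.fun.reshape(-1,2).round(1).tolist()); print('knob',vp(r.x,(-100,0,63)))
  q=r.x
  for c in S:
    print(c,'knobtop px',proj(S[c],vp(q,(-100,0,76))),'nest',proj(S[c],vp(q,(0,0,18))))
    f=S[c]['frame'][:,:,::-1].copy(); hsv=cv2.cvtColor(f,cv2.COLOR_BGR2HSV)
  for c,box in[('top',(183,233,225,275)),('scene',(403,238,446,276))]:
    f=S[c]['frame'];x0,y0,x1,y1=box;p=f[y0:y1,x0:x1].astype(int)
    for th in(130,145,160):
      m=((p.min(2)>th)&(p.max(2)-p.min(2)<40)).astype(np.uint8)
      cs,_=cv2.findContours(m,cv2.RETR_EXTERNAL,cv2.CHAIN_APPROX_NONE);k=max(cs,key=cv2.contourArea)
      e=cv2.fitEllipse(k);uv=np.array(e[0])+[x0,y0]; print(c,th,uv,e[1],ray(S[c],uv,9),ray(S[c],uv,18))
    cv2.imwrite('pics/b_'+c+'.png',cv2.resize(f[y0:y1,x0:x1,::-1],None,fx=10,fy=10,interpolation=cv2.INTER_CUBIC))
E
python3 fit.py
```

```text
['top'] [518.62 -69.91  -4.38] 1 [[-0.3, -0.2], [-0.1, -0.2], [0.2, 0.3], [0.2, 0.1]]
knob [np.float64(550.9708402187082), np.float64(-164.5297426553289), 63]
['scene'] [519.57 -68.01   1.89] 1 [[-0.7, 0.4], [0.2, 0.4], [0.6, -1.0]]
knob [np.float64(550.7569964944037), np.float64(-163.02408609750677), 63]
['top', 'scene'] [518.99 -69.09   1.9 ] 1 [[-0.6, -0.6], [-0.3, -0.2], [-0.2, 0.4], [-0.4, -0.2], [-1.0, 0.5], [-0.1, -0.3], [-0.1, -1.5]]
knob [np.float64(550.887272970675), np.float64(-163.8632421205748), 63]
top knobtop px [466.16 226.17] nest [410.99 245.24]
scene knobtop px [132.42 242.81] nest [197.71 249.59]
top 130 [202.84 254.17] (25.43783950805664, 25.958118438720703) [491.49 357.84   9.  ] [490.51 355.75  18.  ]
top 145 [202.77 254.05] (25.090862274169922, 25.167503356933594) [491.73 358.     9.  ] [490.75 355.9   18.  ]
top 160 [202.89 254.01] (24.31833839416504, 24.80197525024414) [491.82 357.76   9.  ] [490.85 355.66  18.  ]
scene 130 [423.92 252.85] (21.69699478149414, 27.10536003112793) [487.43 359.07   9.  ] [493.53 356.96  18.  ]
scene 145 [423.95 252.77] (21.444040298461914, 26.948896408081055) [487.24 359.14   9.  ] [493.34 357.03  18.  ]
scene 160 [423.99 252.69] (20.9056339263916, 26.719472885131836) [487.06 359.22   9.  ] [493.16 357.11  18.  ]
```

```bash
python3 -c "
import cv2,numpy as np
a=cv2.imread('pics/b_top.png');b=cv2.imread('pics/b_scene.png');h=max(a.shape[0],b.shape[0])
p=lambda x:cv2.copyMakeBorder(x,0,h-x.shape[0],0,0,0)
c=np.hstack([p(a),p(b)]);cv2.imwrite('pics/bb.png',cv2.resize(c,None,fx=.9,fy=.9))"
```

```text
(no output)
```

View pics/bb.png

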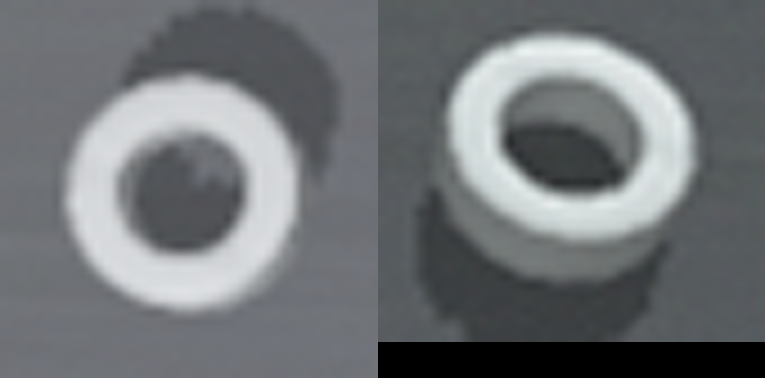

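```bash
cat >> h.py <<'E'
from scipy.spatial.transform import Rotation as Ro
def plan(target=None,yaw=None):
    st=robot.state();q=st['tool_rot'];R=Ro.from_quat([q[1],q[2],q[3],q[0]]).as_matrix()
    ya=np.arctan2(R[1,1],R[0,1])
    print('t',st['t'],'pos',st['ee_pos'].round(1),'q6',st['joint_pos'][5].round(3),'q1',st['joint_pos'][0].round(3),'xaxis',R[:,0].round(3),'yaw_y',ya.round(3),'F',np.round(st['force'],1),'w',round(st['gripper_width'],1))
    if target is not None: print(' tool shift',(R.T@(np.array(target)-st['ee_pos'])).round(1))
    if yaw is not None:
        d=(ya-yaw)%np.pi; print(' twist',round(d,3),'or',round(d-np.pi,3))
E
cat > ov.py <<'E'
from fit import *
q=[518.9,-69.3,1.9]
im=cv2.imread('pics/top0.png'); z=cv2.resize(im[195:290,355:495],None,fx=5.6,fy=5.6,interpolation=cv2.INTER_CUBIC)
def P(l): u=proj(S['top'],vp(q,l)); return tuple(int(v) for v in ((u-[355,195])+.4)*5.6)
for dx,col in((0,(0,255,0)),(-3.5,(0,0,255)),(3.5,(0,255,255)),(12.5,(255,0,255))):
    pts=np.array([P((dx+26*np.cos(a),26*np.sin(a),36)) for a in np.linspace(0,6.28,60)]);cv2.polylines(z,[pts],True,col,1)
cv2.circle(z,P((-100,0,76)),4,(0,0,0),-1)
cv2.imwrite('pics/ov.png',z)
plan([491.5,356.3,100],1.9+np.pi/2)
E
python3 ov.py
```

```text
t 1.1 pos [157.5 604.8 245.3] q6 -0.119 q1 1.197 xaxis [ 0.  0. -1.] yaw_y 1.316 F [-0.6 -0.5  0.1] w 85.6
 tool shift [ 145.3 -156.3  385.8]
 twist 0.987 or -2.155
```

View pics/ov.png

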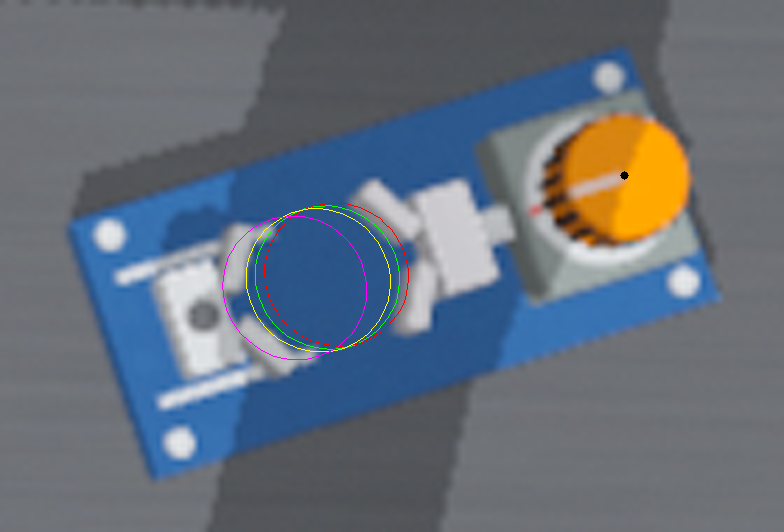

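Call:
{"op": "jog_arm", "data": {
  "rows": [
    [1, 0, 0, 0, 0.1234],
    [1, 0, 0, 0, 0.1234],
    [1, 0, 0, 0, 0.1234],
    [1, 0, 0, 0, 0.1234],
    [1, 0, 0, 0, 0.1234],
    [1, 0, 0, 0, 0.1234],
    [1, 0, 0, 0, 0.1234],
    [1, 0, 0, 0, 0.1234]
  ],
  "grip_force": 30
}}

```text
t: 1.77
ee_pos: [157.6, 604.8, 245.3]
tool_rot: [0.574, 0.413, 0.574, -0.413]
force: [0.3, 0.4, -0.1]
gripper_width: 85.3
```

Call:
{"op": "jog_arm", "data": {
  "rows": [
    [1, 10, 20, 29, 0],
    [1, 10, 20, 29, 0],
    [1, 10, 20, 29, 0],
    [1, 10, 20, 29, 0],
    [1, 10, 20, 29, 0],
    [1, 10, 20, 29, 0],
    [1, 10, 20, 29, 0],
    [1, 10, 20, 29, 0],
    [1, 10, 20, 29, 0],
    [1, 10, 20, 29, 0],
    [1, 10, 20, 29, 0],
    [1, 10, 15.7, 24, 0]
  ]
}}

```text
t: 2.77
ee_pos: [493.3, 354.7, 125.1]
tool_rot: [0.575, 0.412, 0.575, -0.412]
force: [0.4, -0.9, 0.2]
gripper_width: 85.4
```

```bash
python3 -c "
from h import *
plan([491.5,356.3,12],0.329)"
```

```text
t 2.7667 pos [493.3 354.7 125.1] q6 0.173 q1 0.501 xaxis [ 0.001  0.    -1.   ] yaw_y 0.328 F [ 0.4 -0.9  0.2] w 85.4
 tool shift [113.1  -1.3  -2.1]
 twist 3.14 or -0.001
```

Call:
{"op": "jog_arm", "data": {
  "rows": [
    [1, 15, -0.3, -0.5, 0],
    [1, 20, -0.3, -0.5, 0],
    [1, 20, -0.3, -0.5, 0],
    [1, 18, -0.4, -0.6, 0],
    [1, 16, 0, 0, 0],
    [1, 12, 0, 0, 0],
    [1, 7, 0, 0, 0],
    [1, 4, 0, 0, 0],
    [1, 0, 0, 0, 0]
  ]
}}

```text
t: 3.52
ee_pos: [489.2, 357.8, 12.8]
tool_rot: [0.575, 0.411, 0.575, -0.412]
force: [-1.2, 1.1, 0.6]
gripper_width: 85.4
```

```bash
python3 - <<'E'
from h import *
plan([491.5,356.3,12],0.329)
a=snap('top','t1.png')['frame'];b=snap('scene','s1.png')['frame']
A=cv2.resize(a[214:294,163:243],(400,400),interpolation=3);B=cv2.resize(b[215:295,384:464],(400,400),interpolation=3)
cv2.imwrite('pics/c1.png',np.hstack([A,B])[:,:,::-1])
E
```

```text
t 3.5167 pos [489.2 357.8  12.8] q6 0.18 q1 0.509 xaxis [-0.001 -0.    -1.   ] yaw_y 0.329 F [-1.2  1.1  0.6] w 85.4
 tool shift [0.8 1.7 2.1]
 twist 3.141 or -0.0
```

View pics/c1.png

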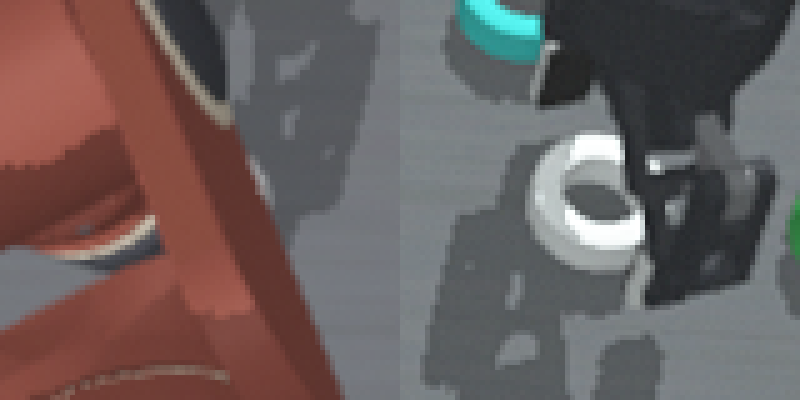

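```bash
python3 - <<'E'
from h import *
plan([491.5,356.3,12],0.329)
s=robot.snapshot('scene');p=robot.state()['ee_pos']
y=np.array([.946,.323,0]);z=np.array([.323,-.946,0])
f=s['frame'][:,:,::-1].copy()
A=cv2.resize(f[215:295,384:464],(640,640),interpolation=3)
def d(X,c): u=(proj(s,X)-[384,215]+.5)*8; cv2.circle(A,(int(u[0]),int(u[1])),4,c,-1)
for a in(-42,42):
  for b in(-11,11):
    for h in (12,30): d(p+y*a+z*b+[0,0,h-p[2]],(0,0,255))
for t in np.linspace(0,6.28,40): d([491.5+26*np.cos(t),356.3+26*np.sin(t),18],(0,255,0))
cv2.imwrite('pics/c2.png',A)
E
```

```text
t 3.6167 pos [490.1 358.3  14.2] q6 0.18 q1 0.509 xaxis [ 0.001  0.001 -1.   ] yaw_y 0.329 F [-1.2  0.1  1.2] w 85.3
 tool shift [2.2 0.7 2.3]
 twist 3.141 or -0.0
```

View pics/c2.png

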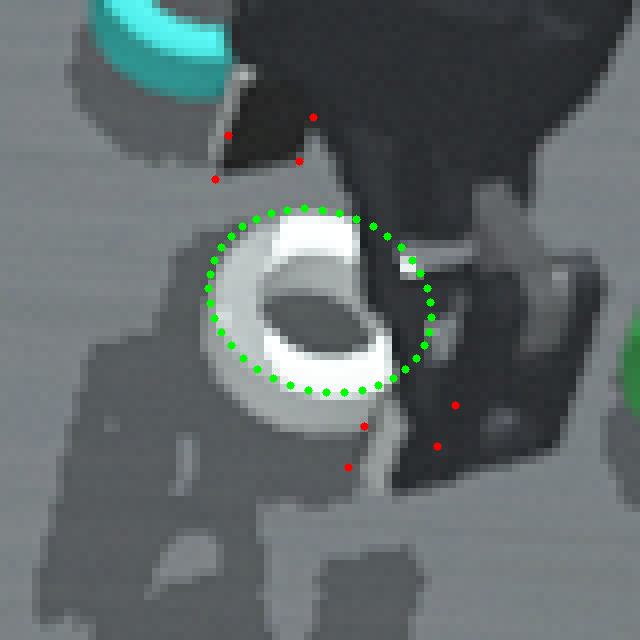

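Call:
{"op": "jog_arm", "data": {
  "rows": [
    [1, 1, 0.5, 2, 0],
    [1, 0, 0, 0, 0],
    [0.5, 0, 0, 0, 0],
    [0.4, 0, 0, 0, 0],
    [0.4, 0, 0, 0, 0],
    [0.3, 0, 0, 0, 0],
    [0.3, 0, 0, 0, 0],
    [0.3, 0, 0, 0, 0],
    [0.3, 0, 0, 0, 0],
    [0.3, 0, 0, 0, 0]
  ],
  "grip_force": 35
}}

```text
t: 4.5
ee_pos: [491.0, 356.3, 12.9]
tool_rot: [0.575, 0.412, 0.575, -0.411]
force: [0.2, -0.4, 4.0]
gripper_width: 50.2
```

```bash
python3 - <<'E'
from h import *
plan([491.5,356.3,12],0.329)
s=robot.snapshot('scene');f=s['frame'][:,:,::-1]
plan()
cv2.imwrite('pics/c3.png',cv2.resize(f[215:295,384:464],(640,640),interpolation=3))
E
```

```text
t 4.5 pos [491.  356.3  12.9] q6 0.176 q1 0.505 xaxis [ 0.001  0.    -1.   ] yaw_y 0.329 F [ 0.2 -0.4  4. ] w 50.2
 tool shift [0.9 0.4 0.2]
 twist 3.141 or -0.0
t 4.55 pos [491.  356.3  12.8] q6 0.176 q1 0.505 xaxis [ 0.001  0.    -1.   ] yaw_y 0.329 F [ 0.6 -0.5  5. ] w 50.0
```

View pics/c3.png

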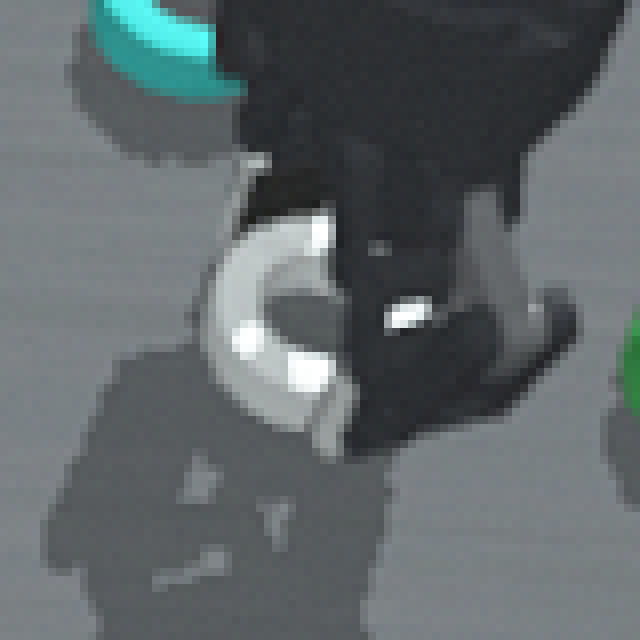

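Call:
{"op": "jog_arm", "data": {
  "rows": [
    [0.3, 4, 0, 0, 0],
    [0.3, -5, 0, 0, 0],
    [0.3, -13, 0, 0, 0],
    [0.3, -20, 0, 0, 0],
    [0.3, -20, 0, 0, 0],
    [0.3, -20, 0, 0, 0],
    [0.3, -20, 0, 0, 0],
    [0.3, -20, -3, 10, 0],
    [0.3, -6, -5, 20, 0],
    [0.3, 0, -7, 26, 0],
    [0.3, 0, -7, 26, 0],
    [0.3, 0, -7, 26, 0]
  ]
}}

```text
t: 5.55
ee_pos: [497.1, 243.3, 131.7]
tool_rot: [0.575, 0.411, 0.576, -0.412]
force: [0.9, 0.0, -1.4]
gripper_width: 50.1
```

Call:
{"op": "jog_arm", "data": {
  "rows": [
    [0.3, 0, -7, 26, 0],
    [0.3, 0, -7, 26, 0],
    [0.3, 0, -7, 26, 0],
    [0.3, 0, -7, 26, 0],
    [0.3, 0, -7, 26, 0],
    [0.3, 0, -7, 26, 0],
    [0.3, 0, -7, 26, 0],
    [0.3, 0, -7, 26, 0],
    [0.3, 0, -7, 26, 0],
    [0.3, 0, -7, 26, 0],
    [0.3, 0, -6, 24, 0],
    [0.3, 0, 0, 0, 0]
  ]
}}

```text
t: 6.55
ee_pos: [517.2, -52.2, 131.7]
tool_rot: [0.574, 0.412, 0.574, -0.413]
force: [0.0, -0.1, -1.3]
gripper_width: 50.1
```

```bash
python3 - <<'E'
from h import *
plan([519,-69.3,70],0.329)
a=snap('top','t4.png');b=snap('scene','s4.png')
plan()
E
```

```text
t 6.55 pos [517.2 -52.2 131.7] q6 -0.567 q1 -0.243 xaxis [-0.001 -0.002 -1.   ] yaw_y 0.325 F [ 0.  -0.1 -1.3] w 50.1
 tool shift [61.8 -3.7 16.7]
 twist 3.137 or -0.004
t 6.65 pos [517.  -49.1 131.5] q6 -0.565 q1 -0.238 xaxis [-0.002  0.001 -1.   ] yaw_y 0.327 F [-0.2  0.1 -1.5] w 49.7
```

View pics/s4.png

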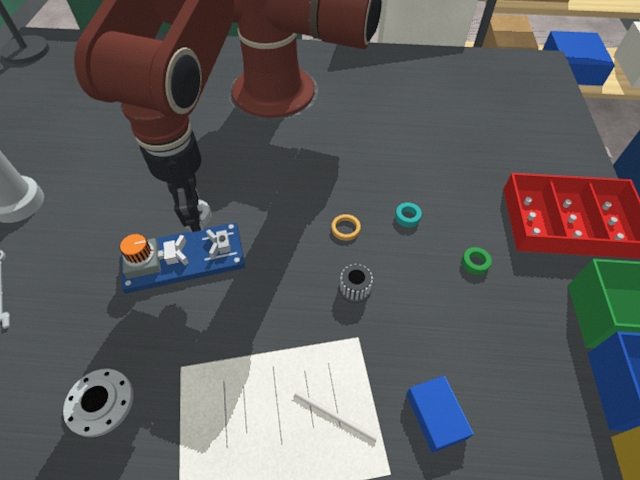

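View pics/t4.png

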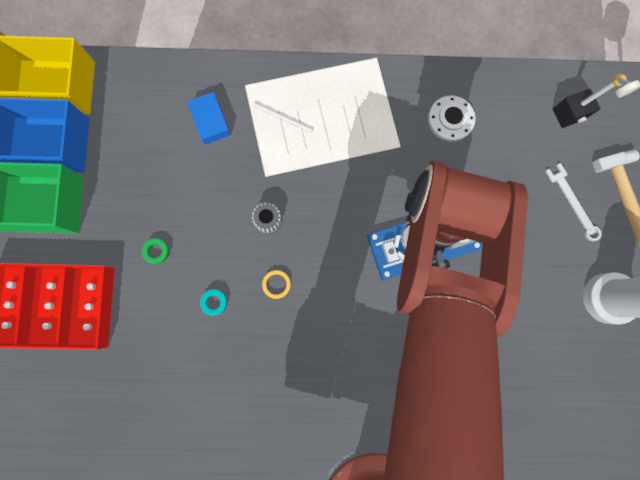

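Call:
{"op": "jog_arm", "data": {
  "rows": [
    [0.3, 10, -1, 6, 0],
    [0.3, 16, -2, 7, 0],
    [0.3, 16, -1, 5, 0],
    [0.3, 10, 0, 0, 0],
    [0.3, 4, 0, 0, 0],
    [0.3, 0, 0, 0, 0],
    [0.3, 0, 0, 0, 0],
    [0.3, 0, 0, 0, 0],
    [0.3, 0, 0, 0, 0]
  ]
}}

```text
t: 7.4
ee_pos: [520.6, -67.0, 77.5]
tool_rot: [0.576, 0.412, 0.575, -0.411]
force: [0.6, -0.3, -2.5]
gripper_width: 49.7
```

```bash
python3 - <<'E'
from h import *
plan([519,-69.3,70],0.329)
b=snap('scene','s5.png');plan()
cv2.imwrite('pics/s5z.png',cv2.resize(b['frame'][190:300,110:250,::-1],None,fx=5.6,fy=5.4,interpolation=3))
E
```

```text
t 7.4 pos [520.6 -67.   77.5] q6 -0.599 q1 -0.27 xaxis [ 0.002 -0.001 -1.   ] yaw_y 0.329 F [ 0.6 -0.3 -2.5] w 49.7
 tool shift [ 7.5 -2.3  1.6]
 twist 0.0 or -3.141
t 7.45 pos [520.5 -67.1  77.4] q6 -0.599 q1 -0.27 xaxis [ 0.002 -0.    -1.   ] yaw_y 0.329 F [-0.2  0.  -1.9] w 49.9
```

View pics/s5z.png

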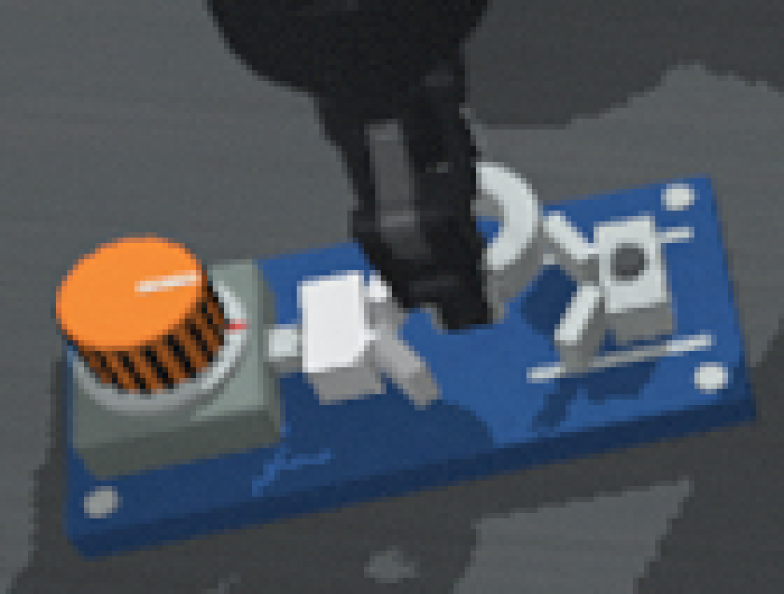

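```bash
cat > ov2.py <<'E'
import sys
from h import *
bx,by,bz=map(float,sys.argv[1:4])
s=robot.snapshot('scene');A=cv2.resize(s['frame'][190:300,110:250,::-1],None,fx=5.6,fy=5.4,interpolation=3)
def d(X,c): u=(proj(s,X)-[110,190]+.5)*[5.6,5.4]; cv2.circle(A,(int(u[0]),int(u[1])),1,c,-1)
for t in np.linspace(0,6.28,120):
  for z,c in((bz,(0,255,255)),(bz+18,(0,255,0))): d([bx+26*np.cos(t),by+26*np.sin(t),z],c)
  d([519+26*np.cos(t),-69.3+26*np.sin(t),18],(0,0,255))
  d([bx+15*np.cos(t),by+15*np.sin(t),bz+18],(0,255,0))
cv2.imwrite(sys.argv[4],A)
E
python3 ov2.py 520.5 -67.1 64.5 pics/o1.png
```

```text
(no output)
```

View pics/o1.png

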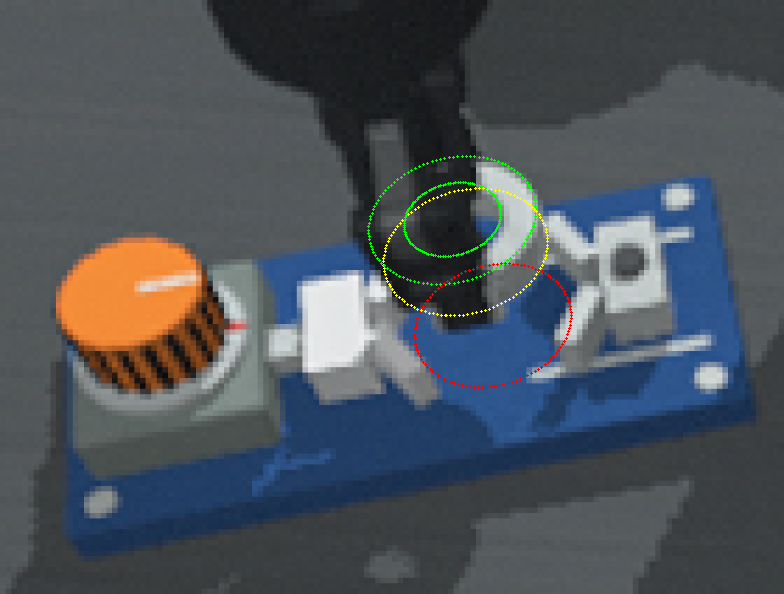

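Call:
{"op": "jog_arm", "data": {
  "rows": [
    [0.3, 6, -1, 1.2, 0],
    [0.3, 8, -0.9, 1.2, 0],
    [0.3, 5, 0, 0, 0],
    [0.3, 3, 0, 0, 0],
    [0.3, 0, 0, 0, 0],
    [0.3, 0, 0, 0, 0],
    [0.3, 0, 0, 0, 0]
  ]
}}

```text
t: 8.08
ee_pos: [518.9, -70.0, 54.4]
tool_rot: [0.575, 0.411, 0.575, -0.411]
force: [-0.6, 0.4, -3.0]
gripper_width: 50.0
```

```bash
python3 - <<'E'
from h import *
plan([519.5,-70,31],0.329)
E
python3 ov2.py 519.8 -69.3 42 pics/o2.png; cp pics/o2.png pics/o2b.png
```

```text
t 8.0833 pos [518.9 -70.   54.4] q6 -0.605 q1 -0.276 xaxis [ 0. -0. -1.] yaw_y 0.329 F [-0.6  0.4 -3. ] w 50.0
 tool shift [23.4  0.6  0.2]
 twist 3.141 or -0.0
```

View pics/o2.png

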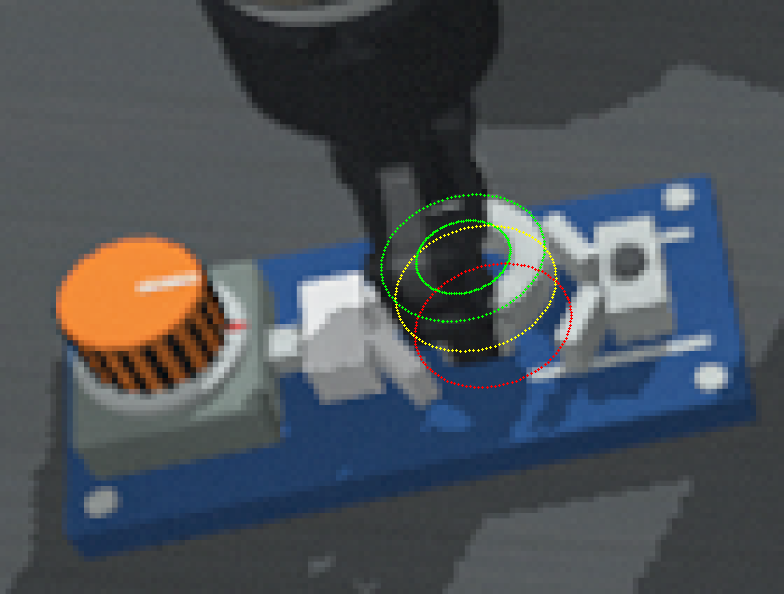

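Call:
{"op": "jog_arm", "data": {
  "rows": [
    [0.3, 3, 0, 0, 0],
    [0.3, 4, 0, 0, 0],
    [0.3, 4, 0, 0, 0],
    [0.3, 4, 0, 0, 0],
    [0.3, 3, 0, 0, 0],
    [0.3, 2, 0, 0, 0],
    [0.3, 1, 0, 0, 0],
    [0.3, 0, 0, 0, 0],
    [0.3, 0, 0, 0, 0]
  ]
}}

```text
t: 8.88
ee_pos: [518.8, -70.0, 33.3]
tool_rot: [0.575, 0.411, 0.575, -0.411]
force: [-0.4, -0.5, -2.3]
gripper_width: 50.0
```

```bash
python3 - <<'E'
from h import *
plan([519.5,-70,31],0.329)
E
python3 ov2.py 519.8 -69.3 19.5 pics/o3.png
```

```text
t 8.8833 pos [518.8 -70.   33.3] q6 -0.605 q1 -0.276 xaxis [ 0. -0. -1.] yaw_y 0.329 F [-0.4 -0.5 -2.3] w 50.0
 tool shift [2.3 0.6 0.2]
 twist 3.141 or -0.0
```

View pics/o3.png

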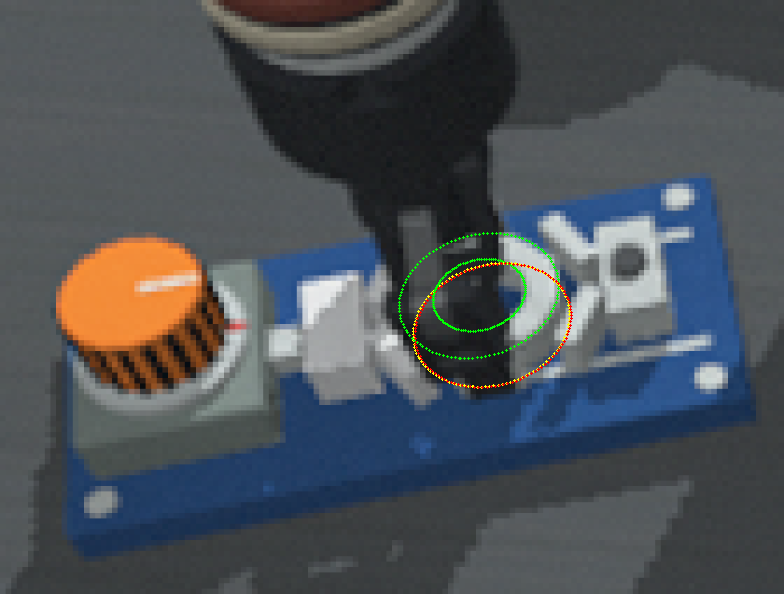

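Call:
{"op": "jog_arm", "data": {
  "rows": [
    [0.3, 0.5, 0, 0, 0],
    [0.3, 0.5, 0, 0, 0],
    [0.3, 0.5, 0, 0, 0],
    [0.3, 0.5, 0, 0, 0],
    [0.3, 0, 0, 0, 0],
    [0.3, 0, 0, 0, 0],
    [0.3, 0, 0, 0, 0]
  ]
}}

```text
t: 9.52
ee_pos: [518.8, -70.0, 31.3]
tool_rot: [0.575, 0.411, 0.575, -0.411]
force: [-0.2, 0.1, -2.9]
gripper_width: 50.3
```

Call:
{"op": "jog_arm", "data": {
  "rows": [
    [0.3, 0.5, 0, 0, 0],
    [0.3, 0.3, 0, 0, 0],
    [0.3, 0, 0, 0, 0],
    [0.3, 0, 0, 0, 0]
  ]
}}

```text
t: 9.85
ee_pos: [518.9, -70.0, 30.8]
tool_rot: [0.575, 0.411, 0.575, -0.411]
force: [-1.3, 0.1, 1.1]
gripper_width: 49.8
```

Call:
{"op": "jog_arm", "data": {
  "rows": [
    [0.63, 0, 0, 0, 0],
    [0.68, 0, 0, 0, 0],
    [0.75, 0, 0, 0, 0],
    [0.85, 0, 0, 0, 0],
    [0.85, 0, 0, 0, 0],
    [0.85, 0, 0, 0, 0]
  ]
}}

```text
t: 10.35
ee_pos: [518.9, -70.0, 30.6]
tool_rot: [0.575, 0.411, 0.575, -0.411]
force: [-1.3, -0.8, 0.6]
gripper_width: 72.7
```

```bash
python3 ov2.py 519 -69.3 18 pics/o4.png; python3 -c "
from h import *
plan()"
```

```text
t 10.4 pos [518.8 -70.   30.5] q6 -0.605 q1 -0.276 xaxis [ 0. -0. -1.] yaw_y 0.329 F [1.  0.2 0.6] w 72.6
```

View pics/o4.png

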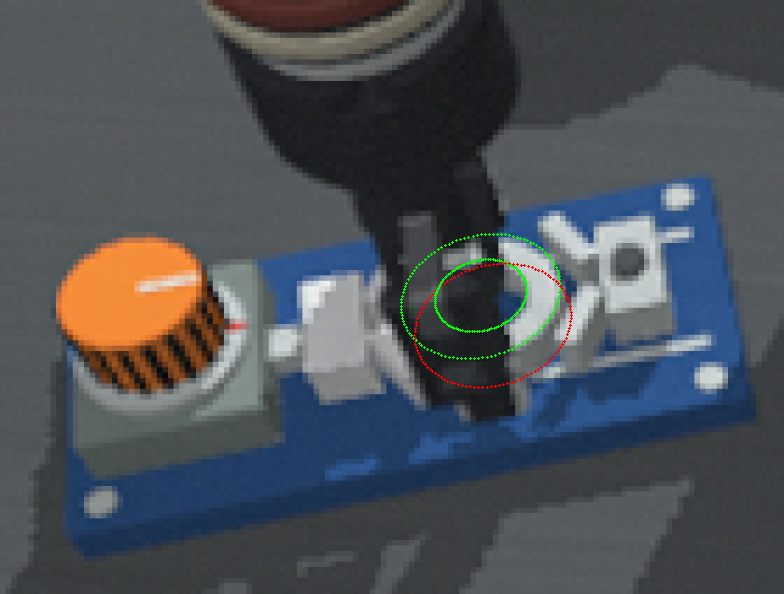

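Call:
{"op": "jog_arm", "data": {
  "rows": [
    [0.85, -5, 0, 0, 0],
    [0.85, -10, 0, 0, 0],
    [0.85, -18, 0, 0, 0],
    [0.85, -25, 0, 0, 0],
    [0.85, -25, 0, 0, 0],
    [0.85, -15, 0, 0, 0],
    [0.85, -6, 0, 0, 0],
    [0.85, 0, 0, 0, 0],
    [0.85, 0, 0, 0, 0]
  ]
}}

```text
t: 11.15
ee_pos: [518.6, -69.9, 134.5]
tool_rot: [0.575, 0.411, 0.575, -0.411]
force: [0.1, -0.8, -1.0]
gripper_width: 72.6
```

```bash
python3 ov2.py 519 -69.3 18 pics/o5.png; python3 -c "
from h import *
plan([551,-163.8,130])
for c in('scene','top'):
  s=snap(c,c+'6.png')
  f=s['frame'];h=cv2.cvtColor(f,cv2.COLOR_RGB2HSV)
  m=cv2.inRange(h,(5,150,180),(20,255,255));n,l,st,ce=cv2.connectedComponentsWithStats(m)
  for i in range(1,n):
    if st[i,4]>60: print(c,st[i],ce[i],ray(s,ce[i],76))
  print(c,'pred',proj(s,[550.9,-163.9,76]))
"
```

```text
t 11.2 pos [518.1 -69.8 133.5] q6 -0.605 q1 -0.276 xaxis [-0.002  0.    -1.   ] yaw_y 0.329 F [-0.9 -0.2 -0.3] w 72.5
 tool shift [ 3.4  0.8 99.6]
scene [120 234  26  21 374] [131.97860963 243.96791444] [ 553.34412952 -163.83735116   76.        ]
scene pred [132.39701124 242.81661947]
top pred [466.17787869 226.16397802]
```

View pics/o5.png

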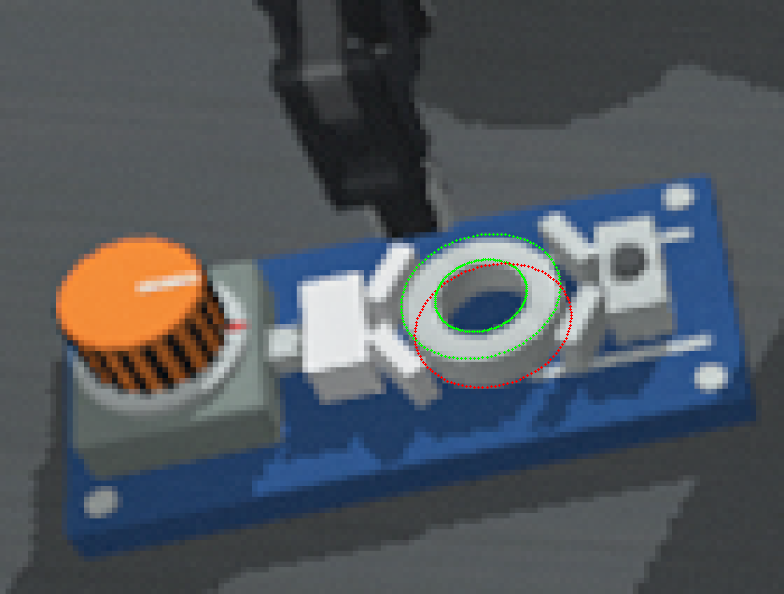

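View pics/top6.png

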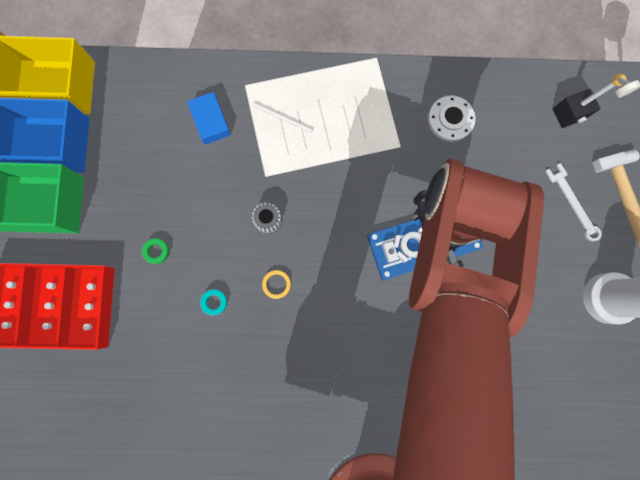

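Call:
{"op": "jog_arm", "data": {
  "rows": [
    [0.9, 0, 0, 12, 0],
    [0.9, 0, 0, 22, 0],
    [0.9, 0, 0.4, 24, 0],
    [0.9, 0, 0.4, 22, 0],
    [0.9, 0, 0, 13, 0],
    [0.9, 0, 0, 6, 0],
    [0.9, 0, 0, 0, 0],
    [0.9, 0, 0, 0, 0],
    [0.9, 0, 0, 0, 0],
    [0.9, 0, 0, 0, 0]
  ]
}}

```text
t: 12.13
ee_pos: [551.2, -162.5, 134.3]
tool_rot: [0.575, 0.411, 0.575, -0.411]
force: [-0.2, -0.2, 1.2]
gripper_width: 76.4
```

```bash
python3 - <<'E'
from h import *
plan([551.5,-163.9,64])
s=snap('scene','s7.png')
A=cv2.resize(s['frame'][170:290,70:230,::-1],None,fx=5,fy=5,interpolation=3);cv2.imwrite('pics/s7z.png',A)
E
```

```text
t 12.1333 pos [ 551.2 -162.5  134.3] q6 -0.746 q1 -0.416 xaxis [-0.  0. -1.] yaw_y 0.33 F [-0.2 -0.2  1.2] w 76.4
 tool shift [70.3 -0.2  1.4]
```

View pics/s7z.png

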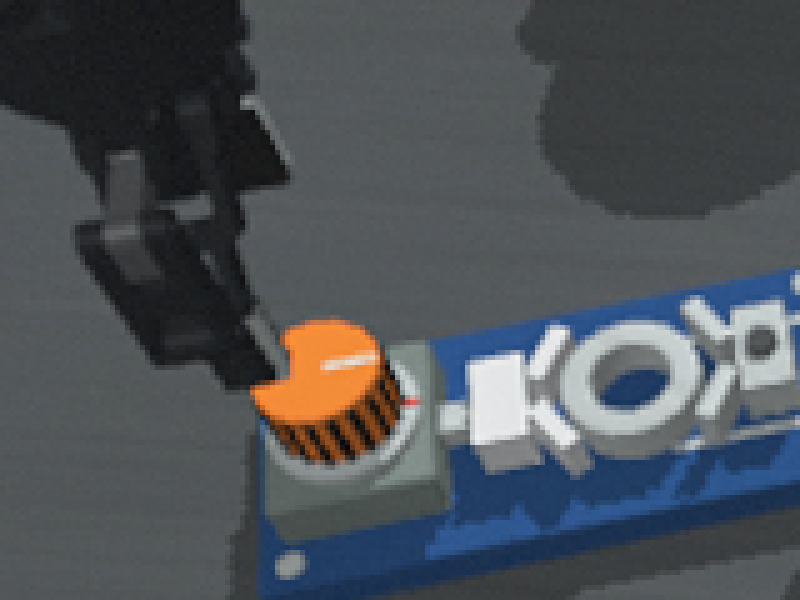

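Call:
{"op": "jog_arm", "data": {
  "rows": [
    [0.9, 8, 0, 0.7, 0],
    [0.9, 15, 0, 0.7, 0],
    [0.9, 15, 0, 0, 0],
    [0.9, 12, 0, 0, 0],
    [0.9, 9, 0, 0, 0],
    [0.9, 6, 0, 0, 0],
    [0.9, 4, 0, 0, 0],
    [0.9, 0, 0, 0, 0],
    [0.9, 0, 0, 0, 0],
    [0.9, 0, 0, 0, 0]
  ]
}}

```text
t: 13.02
ee_pos: [552.5, -165.0, 66.3]
tool_rot: [0.576, 0.412, 0.575, -0.411]
force: [0.1, 1.2, -0.4]
gripper_width: 77.0
```

```bash
python3 - <<'E'
from h import *
plan([551.5,-163.9,64])
s=snap('scene','s8.png')
A=cv2.resize(s['frame'][170:290,70:230,::-1],None,fx=5,fy=5,interpolation=3);cv2.imwrite('pics/s8z.png',A)
E
```

```text
t 13.0167 pos [ 552.5 -165.    66.3] q6 -0.748 q1 -0.419 xaxis [ 0.001 -0.001 -1.   ] yaw_y 0.329 F [ 0.1  1.2 -0.4] w 77.0
 tool shift [ 2.3 -0.6 -1.4]
```

View pics/s8z.png

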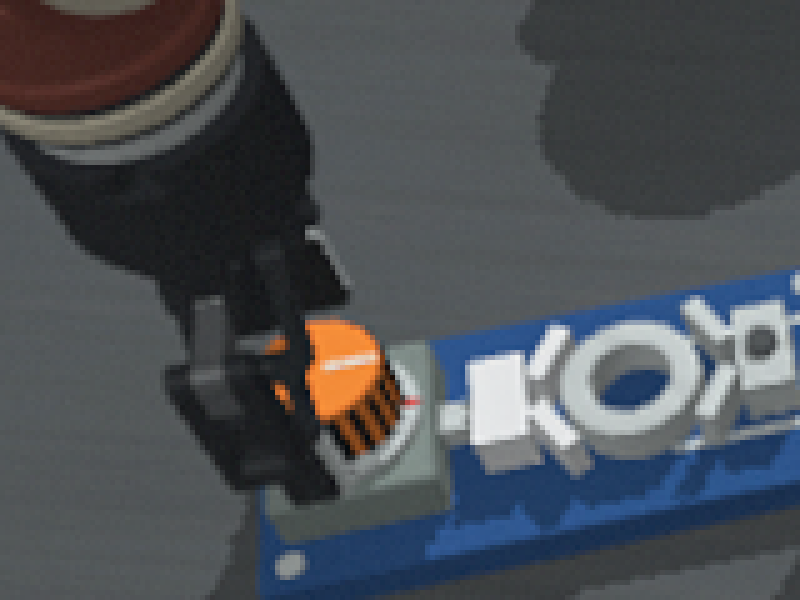

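Call:
{"op": "jog_arm", "data": {
  "rows": [
    [0.7, 1.5, -0.5, -1, 0],
    [0.6, 0, 0, 0, 0],
    [0.5, 0, 0, 0, 0],
    [0.45, 0, 0, 0, 0],
    [0.45, 0, 0, 0, 0],
    [0.4, 0, 0, 0, 0],
    [0.35, 0, 0, 0, 0],
    [0.3, 0, 0, 0, 0],
    [0.3, 0, 0, 0, 0]
  ],
  "grip_force": 30
}}

```text
t: 13.82
ee_pos: [551.0, -164.0, 64.4]
tool_rot: [0.575, 0.411, 0.575, -0.412]
force: [-4.4, 0.3, 5.3]
gripper_width: 43.4
```

```bash
python3 - <<'E'
from h import *
plan([551.5,-163.9,64]); st=robot.state();print(st['wrist_torque'],st['tau'][5])
E
```

```text
t 13.8167 pos [ 551.  -164.    64.4] q6 -0.747 q1 -0.419 xaxis [-0.001 -0.    -1.   ] yaw_y 0.329 F [-4.4  0.3  5.3] w 43.4
 tool shift [0.4 0.5 0. ]
[0.0522051  0.66433286 0.01513209] 0.015801944537088275
```

Call:
{"op": "jog_arm", "data": {
  "rows": [
    [0.3, 0, -0.4, 0, 0.04],
    [0.3, 0, 0, 0, 0.06],
    [0.3, 0, 0, 0, 0.06],
    [0.3, 0, 0, 0, 0.06],
    [0.3, 0, 0, 0, 0.06]
  ]
}}

```text
t: 14.23
ee_pos: [551.0, -164.0, 64.4]
tool_rot: [0.512, 0.488, 0.511, -0.488]
force: [-2.7, 0.9, 3.9]
gripper_width: 42.9
```

```bash
cat > tq.py <<'E'
from h import *
plan(); st=robot.state();print('tz',st['wrist_torque'].round(3),'tau6',st['tau'][5].round(3),'qd6',st['qd'][5].round(3))
E
python3 tq.py; python3 - <<'E'
from h import *
s=snap('scene','s9.png')
A=cv2.resize(s['frame'][170:290,70:230,::-1],None,fx=5,fy=5,interpolation=3);cv2.imwrite('pics/s9z.png',A)
E
```

```text
t 14.2333 pos [ 551.  -164.    64.4] q6 -0.465 q1 -0.419 xaxis [ 0. -0. -1.] yaw_y 0.047 F [-2.7  0.9  3.9] w 42.9
tz [0.123 0.415 0.19 ] tau6 -0.365 qd6 0.715
```

View pics/s9z.png

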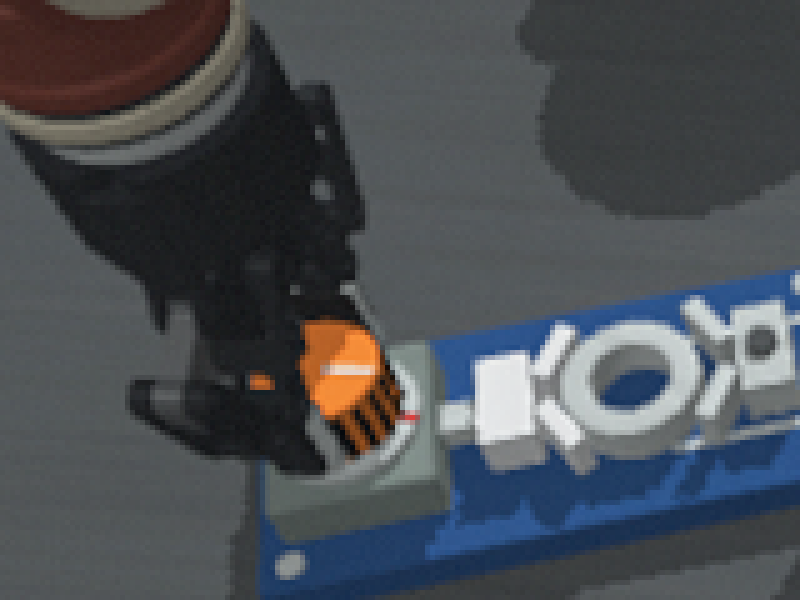

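Call:
{"op": "jog_arm", "data": {
  "rows": [
    [0.3, 0, 0, 0, 0.06],
    [0.3, 0, 0, 0, 0.06],
    [0.3, 0, 0, 0, 0.06],
    [0.3, 0, 0, 0, 0.06],
    [0.3, 0, 0, 0, 0.06],
    [0.3, 0, 0, 0, 0.06]
  ]
}}

```text
t: 14.78
ee_pos: [551.1, -164.0, 64.4]
tool_rot: [0.416, 0.572, 0.416, -0.571]
force: [-2.2, 1.5, 3.7]
gripper_width: 43.3
```

```bash
python3 tq.py
```

```text
t 14.7833 pos [ 551.1 -164.    64.4] q6 -0.107 q1 -0.419 xaxis [ 0.001 -0.    -1.   ] yaw_y -0.312 F [-2.2  1.5  3.7] w 43.3
tz [0.121 0.392 0.273] tau6 -0.355 qd6 0.712
```

Call:
{"op": "jog_arm", "data": {
  "rows": [
    [0.3, 0, 0, 0, 0.05],
    [0.3, 0, 0, 0, 0.05]
  ]
}}

```text
t: 14.95
ee_pos: [551.1, -164.0, 64.4]
tool_rot: [0.387, 0.592, 0.387, -0.591]
force: [-2.3, -0.2, 4.6]
gripper_width: 43.3
```

```bash
python3 tq.py;python3 - <<'E'
from h import *
s=snap('scene','s10.png')
A=cv2.resize(s['frame'][170:290,70:230,::-1],None,fx=5,fy=5,interpolation=3);cv2.imwrite('pics/s10z.png',A)
E
```

```text
t 14.95 pos [ 551.1 -164.    64.4] q6 -0.007 q1 -0.419 xaxis [ 0.001 -0.    -1.   ] yaw_y -0.412 F [-2.3 -0.2  4.6] w 43.3
tz [0.227 0.394 0.192] tau6 -0.252 qd6 0.595
```

View pics/s10z.png

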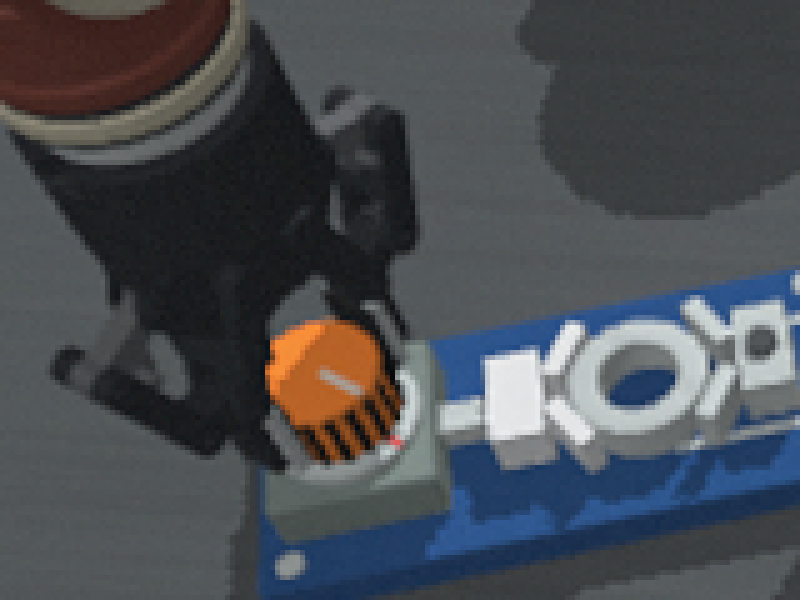

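Call:
{"op": "jog_arm", "data": {
  "rows": [
    [0.3, 0, 0, 0, 0.04],
    [0.3, 0, 0, 0, 0.04]
  ]
}}

```text
t: 15.17
ee_pos: [551.1, -164.1, 64.4]
tool_rot: [0.364, 0.607, 0.364, -0.606]
force: [-2.5, 0.6, 5.0]
gripper_width: 43.3
```

```bash
python3 tq.py
```

```text
t 15.1667 pos [ 551.1 -164.1   64.4] q6 0.072 q1 -0.419 xaxis [ 0.001  0.    -1.   ] yaw_y -0.491 F [-2.5  0.6  5. ] w 43.3
tz [0.236 0.396 0.217] tau6 -0.176 qd6 0.477
```

Call:
{"op": "jog_arm", "data": {
  "rows": [
    [0.3, 0, 0, 0, 0.04],
    [0.3, 0, 0, 0, 0.04]
  ]
}}

```text
t: 15.33
ee_pos: [551.1, -164.1, 64.4]
tool_rot: [0.339, 0.621, 0.339, -0.62]
force: [-1.9, 1.4, 4.2]
gripper_width: 42.7
```

```bash
python3 tq.py
```

```text
t 15.3333 pos [ 551.1 -164.1   64.4] q6 0.152 q1 -0.419 xaxis [ 0.001 -0.    -1.   ] yaw_y -0.571 F [-1.9  1.4  4.2] w 42.7
tz [0.262 0.381 0.255] tau6 -0.16 qd6 0.474
```

Call:
{"op": "jog_arm", "data": {
  "rows": [
    [0.3, 0, 0, 0, 0.04],
    [0.3, 0, 0, 0, 0.04]
  ]
}}

```text
t: 15.5
ee_pos: [551.1, -164.1, 64.4]
tool_rot: [0.314, 0.634, 0.314, -0.633]
force: [-2.9, 1.4, 4.4]
gripper_width: 43.2
```

```bash
python3 tq.py;python3 - <<'E'
from h import *
s=snap('scene','s11.png')
A=cv2.resize(s['frame'][170:290,70:230,::-1],None,fx=5,fy=5,interpolation=3);cv2.imwrite('pics/s11z.png',A)
E
```

```text
t 15.5 pos [ 551.1 -164.1   64.4] q6 0.232 q1 -0.419 xaxis [ 0.001 -0.    -1.   ] yaw_y -0.651 F [-2.9  1.4  4.4] w 43.2
tz [0.2   0.377 0.207] tau6 -0.16 qd6 0.474
```

View pics/s11z.png

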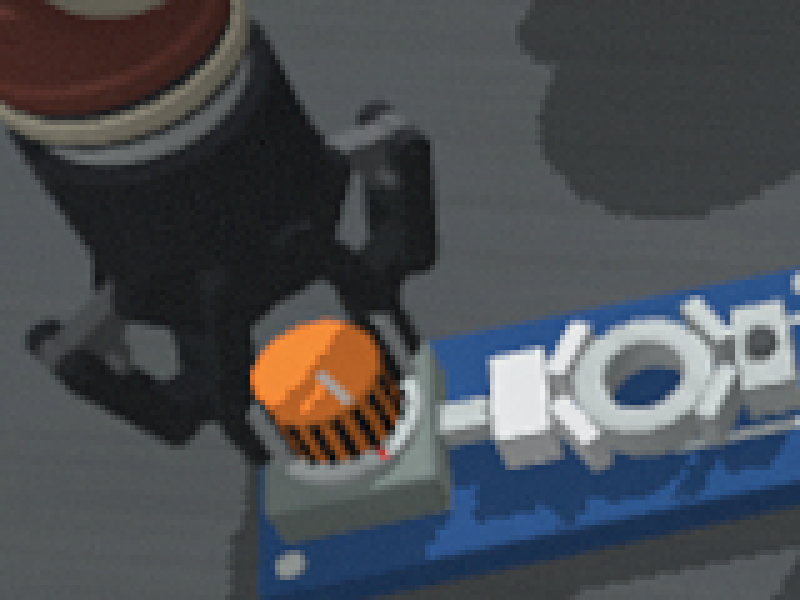

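Call:
{"op": "jog_arm", "data": {
  "rows": [
    [0.3, 0, 0, 0, 0.04],
    [0.3, 0, 0, 0, 0.04]
  ]
}}

```text
t: 15.72
ee_pos: [551.1, -164.1, 64.4]
tool_rot: [0.289, 0.646, 0.288, -0.645]
force: [-1.9, 1.0, 5.0]
gripper_width: 42.9
```

```bash
python3 tq.py
```

```text
t 15.7167 pos [ 551.1 -164.1   64.4] q6 0.311 q1 -0.419 xaxis [ 0.001 -0.    -1.   ] yaw_y -0.73 F [-1.9  1.   5. ] w 42.9
tz [0.208 0.315 0.306] tau6 -0.123 qd6 0.477
```

Call:
{"op": "jog_arm", "data": {
  "rows": [
    [0.3, 0, 0, 0, 0.04],
    [0.3, 0, 0, 0, 0.04]
  ]
}}

```text
t: 15.88
ee_pos: [551.1, -164.1, 64.4]
tool_rot: [0.263, 0.657, 0.262, -0.656]
force: [-1.9, 1.1, 4.2]
gripper_width: 43.3
```

```bash
python3 tq.py;python3 - <<'E'
from h import *
s=snap('scene','s12.png')
A=cv2.resize(s['frame'][170:290,70:230,::-1],None,fx=5,fy=5,interpolation=3);cv2.imwrite('pics/s12z.png',A)
E
```

```text
t 15.8833 pos [ 551.1 -164.1   64.4] q6 0.391 q1 -0.419 xaxis [ 0.001 -0.    -1.   ] yaw_y -0.81 F [-1.9  1.1  4.2] w 43.3
tz [0.168 0.384 0.365] tau6 -0.016 qd6 0.474
```

View pics/s12z.png

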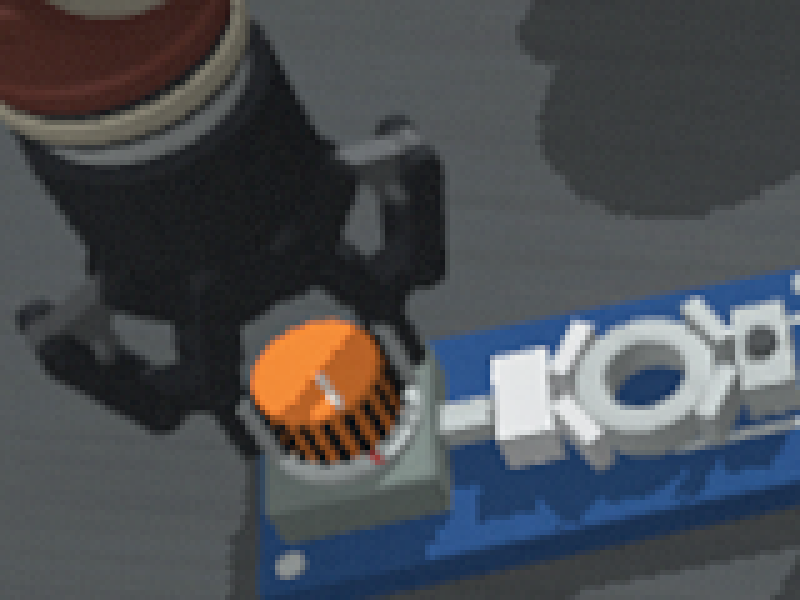

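Call:
{"op": "jog_arm", "data": {
  "rows": [
    [0.3, 0, 0, 0, 0.03]
  ]
}}

```text
t: 16.02
ee_pos: [551.1, -164.1, 64.4]
tool_rot: [0.253, 0.66, 0.253, -0.66]
force: [-1.3, 1.3, 5.6]
gripper_width: 43.1
```

```bash
python3 tq.py
```

```text
t 16.0167 pos [ 551.1 -164.1   64.4] q6 0.419 q1 -0.419 xaxis [ 0.001 -0.    -1.   ] yaw_y -0.838 F [-1.3  1.3  5.6] w 43.1
tz [0.175 0.248 0.415] tau6 -0.002 qd6 0.375
```

Call:
{"op": "jog_arm", "data": {
  "rows": [
    [0.3, 0, 0, 0, 0.03]
  ]
}}

```text
t: 16.1
ee_pos: [551.1, -164.1, 64.4]
tool_rot: [0.243, 0.664, 0.243, -0.664]
force: [-2.0, 0.7, 5.5]
gripper_width: 42.8
```

```bash
python3 tq.py
```

```text
t 16.1 pos [ 551.1 -164.1   64.4] q6 0.45 q1 -0.419 xaxis [ 0.001 -0.    -1.   ] yaw_y -0.869 F [-2.   0.7  5.5] w 42.8
tz [0.209 0.292 0.347] tau6 0.087 qd6 0.358
```

Call:
{"op": "jog_arm", "data": {
  "rows": [
    [0.3, 0, 0, 0, 0.03]
  ]
}}

```text
t: 16.18
ee_pos: [551.1, -164.1, 64.4]
tool_rot: [0.233, 0.668, 0.233, -0.667]
force: [-2.4, 1.3, 5.5]
gripper_width: 42.8
```

```bash
python3 tq.py;python3 - <<'E'
from h import *
s=snap('scene','s13.png')
A=cv2.resize(s['frame'][170:290,70:230,::-1],None,fx=5,fy=5,interpolation=3);cv2.imwrite('pics/s13z.png',A)
E
```

```text
t 16.1833 pos [ 551.1 -164.1   64.4] q6 0.48 q1 -0.419 xaxis [ 0.001 -0.    -1.   ] yaw_y -0.899 F [-2.4  1.3  5.5] w 42.8
tz [0.181 0.318 0.326] tau6 0.045 qd6 0.355
```

View pics/s13z.png

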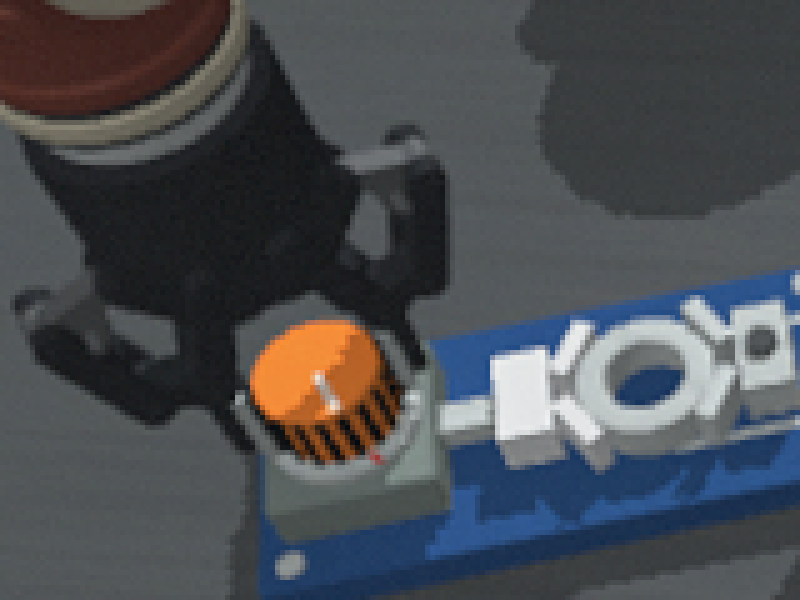

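Call:
{"op": "jog_arm", "data": {
  "rows": [
    [0.3, 0, 0, 0, 0.03]
  ]
}}

```text
t: 16.32
ee_pos: [551.1, -164.1, 64.4]
tool_rot: [0.223, 0.671, 0.223, -0.671]
force: [-1.5, 1.7, 4.7]
gripper_width: 43.0
```

```bash
python3 tq.py
```

```text
t 16.3167 pos [ 551.1 -164.1   64.4] q6 0.51 q1 -0.419 xaxis [ 0.001 -0.    -1.   ] yaw_y -0.929 F [-1.5  1.7  4.7] w 43.0
tz [0.26  0.363 0.278] tau6 -0.175 qd6 0.385
```

Call:
{"op": "jog_arm", "data": {
  "rows": [
    [0.3, 0, 0, 0, 0.03]
  ]
}}

```text
t: 16.4
ee_pos: [551.1, -164.1, 64.3]
tool_rot: [0.213, 0.675, 0.213, -0.674]
force: [-2.2, 1.3, 5.4]
gripper_width: 43.2
```

```bash
python3 tq.py
```

```text
t 16.4 pos [ 551.1 -164.1   64.3] q6 0.541 q1 -0.419 xaxis [ 0.001 -0.    -1.   ] yaw_y -0.96 F [-2.2  1.3  5.4] w 43.2
tz [0.254 0.287 0.144] tau6 -0.162 qd6 0.362
```

Call:
{"op": "jog_arm", "data": {
  "rows": [
    [0.3, 0, 0, 0, 0.03]
  ]
}}

```text
t: 16.48
ee_pos: [551.2, -164.1, 64.4]
tool_rot: [0.203, 0.678, 0.202, -0.677]
force: [-2.3, 1.6, 5.1]
gripper_width: 43.1
```

```bash
python3 tq.py
```

```text
t 16.4833 pos [ 551.2 -164.1   64.4] q6 0.571 q1 -0.419 xaxis [ 0.001  0.    -1.   ] yaw_y -0.99 F [-2.3  1.6  5.1] w 43.1
tz [0.303 0.274 0.1  ] tau6 -0.228 qd6 0.359
```

Call:
{"op": "jog_arm", "data": {
  "rows": [
    [0.3, 0, 0, 0, 0.03],
    [0.3, 0, 0, 0, 0],
    [0.3, 0, 0, 0, 0],
    [0.3, 0, 0, 0, 0]
  ]
}}

```text
t: 16.82
ee_pos: [551.2, -164.1, 64.4]
tool_rot: [0.193, 0.681, 0.193, -0.68]
force: [-0.9, 1.2, 4.7]
gripper_width: 42.8
```

```bash
python3 tq.py
```

```text
t 16.8167 pos [ 551.2 -164.1   64.4] q6 0.6 q1 -0.419 xaxis [ 0.001  0.    -1.   ] yaw_y -1.019 F [-0.9  1.2  4.7] w 42.8
tz [ 0.184  0.315 -0.087] tau6 -0.056 qd6 0.001
```

Call:
{"op": "jog_arm", "data": {
  "rows": [
    [0.6, 0, 0, 0, 0],
    [0.75, 0, 0, 0, 0],
    [0.9, 0, 0, 0, 0],
    [0.9, 0, 0, 0, 0],
    [0.9, 0, 0, 0, 0],
    [0.9, -8, 0, 0, 0],
    [0.9, -15, 0, 0, 0],
    [0.9, -25, 0, 0, 0],
    [0.9, -25, 0, 0, 0],
    [0.9, -15, 0, 0, 0],
    [0.9, -8, 0, 0, 0],
    [0.9, 0, 0, 0, 0]
  ]
}}

```text
t: 17.82
ee_pos: [552.2, -164.7, 163.1]
tool_rot: [0.193, 0.682, 0.191, -0.679]
force: [0.2, -0.3, 0.3]
gripper_width: 76.9
```

Call:
{"op": "jog_arm", "data": {
  "rows": [
    [0.9, -15, 0, 0, 0],
    [0.9, -25, 0, 0, 0],
    [0.9, -25, 0, 0, 0],
    [0.9, -15, 0, 0, 0],
    [0.9, 0, 0, 0, 0],
    [0.9, 0, 0, 0, 0],
    [0.9, 0, 0, 0, 0]
  ]
}}

```text
t: 18.4
ee_pos: [549.8, -163.7, 237.5]
tool_rot: [-0.191, -0.68, -0.193, 0.682]
force: [0.5, 0.3, -0.8]
gripper_width: 77.0
```

```bash
python3 tq.py; python3 - <<'E'
from h import *
s=snap('scene','s14.png')
A=cv2.resize(s['frame'][170:290,70:230,::-1],None,fx=5,fy=5,interpolation=3);cv2.imwrite('pics/s14z.png',A)
E
```

```text
t 18.4 pos [ 549.8 -163.7  237.5] q6 0.602 q1 -0.419 xaxis [-0.003  0.001 -1.   ] yaw_y -1.021 F [ 0.5  0.3 -0.8] w 77.0
tz [ 0.022 -0.058 -0.021] tau6 -0.0 qd6 0.002
```

View pics/s14z.png

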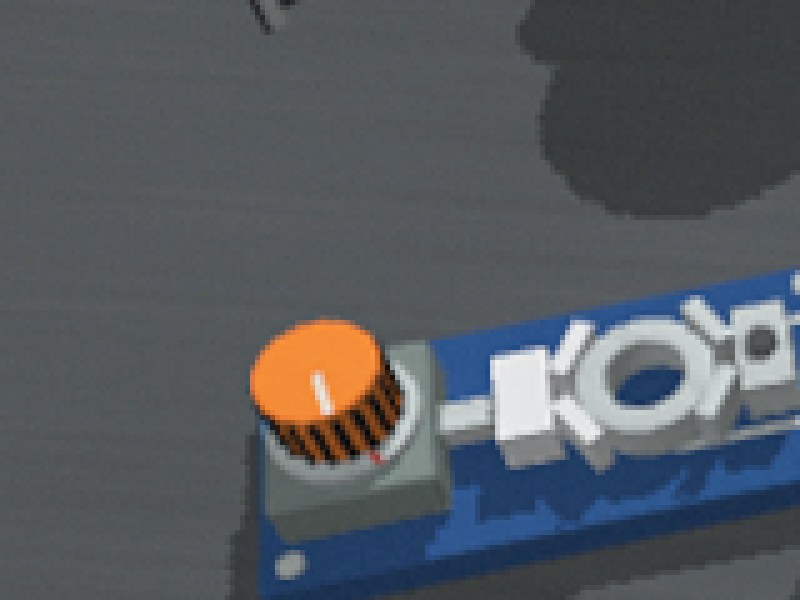

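```bash
python3 - <<'E'
from h import *
kn=np.array([551.5,-163.8])
for f in ['scene0','s9','s10','s11','s12','s13','s14']:
    im=cv2.imread(f'pics/{f}.png');s=robot.snapshot('scene') if f=='scene0' else s
    hsv=cv2.cvtColor(im,cv2.COLOR_BGR2HSV).astype(int)
    U,V=np.meshgrid(np.arange(640),np.arange(480))
    roi=(abs(U-132)<22)&(abs(V-250)<25)
    # world coords on z=76
    W=np.zeros((480,640,2))
    for v,u in zip(*np.where(roi)): W[v,u]=ray(s,(u,v),76)[:2]-[552.3,-163.3]
    r=np.hypot(W[...,0],W[...,1])
    B=im[...,0].astype(int)
    m=roi&(r<19)
    w=np.where(m,np.clip(B-np.median(B[m])-25,0,None),0)
    p=np.array([W[v,u] for v,u in zip(*np.where(w>0))]);ww=w[w>0]
    c=(p*ww[:,None]).sum(0)/ww.sum();C=np.cov(p.T,aweights=ww);e,v=np.linalg.eigh(C);d=v[:,1]; d=d*np.sign(d@c)
    # red
    R2=im[...,2].astype(int)-np.maximum(im[...,1],im[...,0]).astype(int)
    mr=roi&(hsv[...,1]>90)&((hsv[...,0]<4)|(hsv[...,0]>170))&(im[...,2]>100)&(r>17)
    q=[ray(s,(u,v_),47)[:2]-kn for v_,u in zip(*np.where(mr))]
    q=np.mean(q,0) if q else np.array([np.nan]*2)
    a=np.arctan2(d[1],d[0]);b=np.arctan2(q[1],q[0])
    print(f,'mark c',c.round(1),'len',np.sqrt(e[1]).round(1),'ang',a.round(3),'centroid ang',np.arctan2(c[1],c[0]).round(3),'red',q.round(1),b.round(3),'diff',(b-a).round(3))
E
```

```text
scene0 mark c [-3.9 10.3] len 4.6 ang 1.882 centroid ang 1.931 red [-6.7 23.8] 1.846 diff -0.036
s9 mark c [-0.2 11. ] len 5.0 ang 2.069 centroid ang 1.591 red [-0.3 24.8] 1.582 diff -0.486
s10 mark c [4.3 9.9] len 4.9 ang 1.193 centroid ang 1.165 red [ 9.9 22.1] 1.149 diff -0.044
s11 mark c [6.6 8.7] len 5.0 ang 0.913 centroid ang 0.921 red [16.1 19.8] 0.888 diff -0.025
s12 mark c [8.6 7.9] len 4.8 ang 0.755 centroid ang 0.743 red [17.3 17.5] 0.789 diff 0.034
s13 mark c [8.1 6.4] len 5.8 ang 0.686 centroid ang 0.667 red [18. 18.] 0.785 diff 0.099
s14 mark c [9.  5.5] len 5.0 ang 0.553 centroid ang 0.544 red [17.3 17.5] 0.789 diff 0.236
```

```bash
python3 - <<'E'
from h import *
np.set_printoptions(precision=1,suppress=True)
s=robot.snapshot('scene')
for n in('spacer','hub'):
    for d in robot.landmark_of(n,'scene')[:1]: print(n,ray(s,d['uv'],0),round(d['score'],2))
plan(); print(robot.sign_off())
E
```

```text
spacer [437.  204.9   0. ] 0.68
hub [570.1 234.2   0. ] 0.71
t 18.65 pos [ 550.2 -163.9  238.4] q6 0.602 q1 -0.419 xaxis [-0.  0. -1.] yaw_y -1.021 F [-0.8  0.7  0.7] w 76.8
the job is handed in; nothing more can be done
None
```

I picked up the steel bearing, set it flat in the nest and let go of it. I then turned the knob clockwise in one stroke of about 1.35 rad, through one click, let go and lifted clear. The job was handed in at about 18.7 s.

**Placing:** The bearing touched down lightly, with the wrist force changing by about 4 N. After release it lay flat and centred in the scene camera picture.

**Click:** The wrist moment ran at about 0.2 N m, peaked near 0.41, then fell to about zero.

**Clutch slip:** Comparing the knob mark with the red spindle mark gives about 0.27 rad of slip. The wrist angle gives about 0.29 rad. Both are within the 0.2 to 0.85 window, though only 0.07 to 0.09 above its lower limit.

**Clamping:** In the last picture the bearing is held between jaw and stop and the gripper is free. I could not measure the jaw force directly, so I infer the clamping from the picture and the torque peak.

**Bystanders:** The spacer and hub were found within about 5 mm of their first readings, which is detector noise. I did not touch them.

**Disagreements:** The two cameras placed the clamp about 2 mm apart, so I averaged them and then checked against the scene picture.

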